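Load a bottle into the sprung clamp of a bench shaker

ROBOT

A 6-joint arm with a two-finger parallel gripper is mounted at the origin on the work surface. World frame = base frame: x ahead of the robot, y to its left, z up, the work surface at z = 0. Lengths are in mm, angles in degrees, forces in N, time in s.
With the tool pointing down it reaches from about 275 to 850 mm from the base axis. Payload 5.2 kg.
Tool frame: the origin (TCP) lies at the very end of the fingers, on their centre line; the grasp point (between the pads) lies 19 mm behind it (ctrl.hold_point_z is the distance from the TCP to the grasp point, in mm); z points along the fingers, y is the line along which they close (so a half turn about z gives the same grasp; the last joint's range is limited). The gripper opens to 85 mm and grips with 20 to 120 N. Pads are 22 mm wide; open, the fingers measure 114 mm over their backs; the gripper's body (76 mm by 85 mm) begins 54 mm behind the grasp point. The pads swing forward as they close: fully open they stand 13 mm farther back than shut.
Start: joints at [-78.255, 14.817, 87.949, -0, 77.235, -11.62], TCP at [218.145, -504.893, 196.41] pointing down, gripper open.
Joint ranges: [-179.93, 179.93], [-52.35, 119.4], [10.71, 147.94], [-69.91, 249.91], [12.55, 155.21], [-178.61, 178.61]. Speed limits (degrees/s): [147.25, 147.25, 180, 180, 180, 180].

INTERFACE

Orientations are given as a 3x3 rotation matrix whose columns are the frame's x, y, z axes.
In Python, from cell import status, grab_frame, camera_info, hand_in, ctrl gives the robot as it stands.
- The arm moves only by the shell command python3 -m inch 'ROWS' [OPENING]. ROWS is text: rows parted by semicolons, each of 6 numbers parted by spaces: the shift along the tool's x, y, z scaled (see below), then the turn, a rotation vector about the tool's x, y, z scaled (see below). A call has 1 to 12 rows; each row is the pose to reach, as a shift and turn from the pose commanded when the call began, along the tool's axes at that moment; what a row does not reach only later rows make up. The controller multiplies each number of a shift by 0.3 m and each number of a turn by 90 degrees. A row lasts 1/8 s, in which the tool goes at most 62.5 mm and 10.7 degrees, less where a joint would pass 70% of its speed; a pose out of reach is approached as far as the arm can. A call with a number of a shift or a turn outside -1 to 1 is refused whole. A call with a gripper value outside its range is refused whole. OPENING is the opening, from -1 (shut) to 1 (fully open), set as the call begins (- or left out, the last holds). The fingers move at their own pace and stop on an object; the grip force is fixed at half the most. Time passes only in rows, so rows that repeat a pose let the fingers close. It gives the time, the measured TCP pose, the force, the opening and the grip force at its end, in the units of the state.
- status.get_state(): the state, without advancing time (a new reading comes with each control period).
- grab_frame(name): name is "side" or "top"; returns the picture (420x560x3 uint8, red, green, blue); there is no depth.
- camera_info(name): a dict with "mtx" (3x3 intrinsics, pixels), "xyz" and "attitude" of the camera in the world. Camera axes: x right, y up, looking along -z (the intrinsics and any distortion apply to the point x, -y, -z); pixel columns grow to the right and rows downward; lengths in mm; the calibration is good to about 2 mm. A picture is of the moment at which its call begins. camera_info takes no time and is no camera call.
- hand_in(): hands the job in; it is judged then, once.
The state is a dict: "t": time; "joint_positions": joint angles; "qd": joint speeds; "tau": joint torques, N m; "position": TCP position; "eef_rot": TCP orientation; "wrist_force": force on the tool from outside, world axes, zero at the start; "moment": the same for the moment, N m; "grip_width": finger opening in mm; "finger_force": force on a finger pad.
Only numpy, scipy, OpenCV 4.12 (cv2) and the standard library are available. Lean on these libraries where they do the work, as an engineer would, in place of code of your own. Each camera call takes 0.05 s, during which the arm holds its last target. There are 200 camera calls.

TASK

Open the shaker's sprung clamp by pulling its red knob out until it just meets the rubber end stop (feel for it; do not force the stop), push the knob sideways into the notch of the yellow catch and let go so that the clamp stays open by itself; then stand the amber bottle with the white cap between the jaws. Finally bring the knob out of the notch and ease it back, without letting the clamp snap, until the sprung jaw holds the bottle squarely against the fixed jaw, and let go. Do not disturb the other things or tip the bottle over.

Things in the scene. Friction and masses are not known exactly. Their poses are not given: they have to be found in the camera images.
- shaker: Bench shaker, fixed: white body, dark deck 220 (x) by 330 (y) mm, deck top 60 mm above the table. Origin on the table; the deck spans y -150 to +180 mm. Its y axis is the clamp's line: the fixed aluminium jaw (60 mm high over the deck, its inner face at y -116 mm) is at the -y end, the knob towards +y; the knob is pulled towards +y. Its yaw varies.
- nest (a point): Where the clamped bottle stands: point on the deck, axes as the shaker's, 31 mm from the fixed jaw's face towards +y and midway between two low aluminium cheeks (25 mm high, 76 mm apart inside, along x; they reach from the fixed jaw to 9 mm beyond this point).
- jaw (a joint): Travel of the sprung blue jaw along the shaker's +y, m: 0 = home (no bottle), 0.025 = closed on the bottle, more = open. A spring always pulls it shut: 3.5 N at 0, 8.5 N fully out. The knob's stem meets the rubber end stop at 0.057 to 0.100: it varies with where the yellow catch is bolted and must be felt.
- knob (a joint): Sideways shift of the knob along the shaker's +x, m: 0 = in line, 0.022 = fully in the catch's notch; stays where left. The catch's guide block blocks the shift except within the last 4.5 mm before the end stop, where the notch (22.5 mm wide) lets the stem in. Let go there, it springs back up to 4.5 mm onto the notch's wall and stays.
- knob_grip (a point): Middle of the red knob (upright cylinder, 28 mm diameter, 40 mm high; this point is 63 mm above the deck, its top 83 mm). It sits on an 18 mm stem and moves with the jaw along the shaker's y. The yellow catch (31 mm high over the deck) lies beside the stem on the +x side: guide block, then notch, then black end stop.
- buffer (a joint): How far the black rubber end stop across the end of the knob's path has been pushed in, m, along the shaker's +y: 0 = not pushed in. It gives nothing below about 8 N, 0.003 at 15 N (forced), 0.009 at most; the jaw's own spring pull of 6 to 9 N comes on top at the knob.
- jaw_face (a point): Middle of the sprung jaw's face (60 mm wide, 48 mm high, lower edge 12 mm above the deck), the blue plate that presses the bottle; 36 mm above the deck.
- bottle: Amber square media bottle with a white cap, loose, 0.2 to 0.45 kg. Body 62 by 62 mm, 92 mm high; round cap 44 mm diameter from 106 to 130 mm above the bottom. Origin at the centre of its underside, z up, x and y along its sides. It stands in a row with the two other bottles, in any order.
- bottle_blue: Bystander: blue bottle of the same shape, blue cap. Origin at its underside's centre.
- bottle_white: Bystander: white bottle of the same shape, orange cap. Origin at its underside's centre.
- beaker: Bystander: clear beaker, 52 mm diameter, 60 mm high, on the shaker's deck on the -x side of the mechanism. Origin at its underside's centre.
- flask: Bystander: conical glass flask, 84 mm diameter, 130 mm high. Origin at its underside's centre.
- tipbox: Bystander: green pipette tip box 80 by 120 by 60 mm. Origin at its underside's centre.
- spatula: Bystander: steel spatula 180 mm long, lying on the table. Origin at its underside's centre.

How it is judged (in metres and radians):
On the way, in this order (a step that is already met when the one before it is completed fails the run):
1. the clamp is open with its knob in the catch's notch, let go and staying there (value of joint jaw above 0.047 m and value of joint knob above 0.01 m and contact force between the fingers and anything else below 0.3 N and velocity of joint jaw above -0.01 m/s), for 0.3 s.
2. the amber bottle stands upright between the jaws, let go, with the clamp still latched open (value of joint jaw above 0.047 m and value of joint knob above 0.01 m and x of bottle in the frame of nest between -0.012 and 0.012 m and z of bottle in the frame of nest between -0.005 and 0.005 m and angle between bottle's own z axis and vertical below 0.08 rad and y of bottle in the frame of nest between -0.008 and 0.055 m and contact force between the fingers and bottle below 0.3 N and linear speed of bottle below 0.02 m/s), for 0.2 s.
At the end, for the whole second after the job is handed in: The amber bottle stands upright (within 0.08 rad) on the deck between the jaws, within 12 mm of the nest point across and 6 mm along the clamp, 5 mm in height, at rest, and the sprung jaw is closed on it (jaw travel 16 to 32 mm) (x of bottle in the frame of nest between -0.012 and 0.012 m and z of bottle in the frame of nest between -0.005 and 0.005 m and angle between bottle's own z axis and vertical below 0.08 rad and y of bottle in the frame of nest between -0.006 and 0.006 m and value of joint jaw between 0.016 and 0.032 m and linear speed of bottle below 0.02 m/s); the robot touches nothing.
It fails at once if the clamp snaps shut: the jaw flies home faster than 0.5 m/s (velocity of joint jaw below -0.5 m/s and value of joint jaw below 0.04 m).
It fails at once if the end stop is forced: its rubber is pushed in by more than 3 mm (value of joint buffer above 0.003 m).
It fails at once if the amber bottle is tipped over (angle between bottle's own z axis and vertical above 0.6 rad).
It fails at once if another thing is moved more than 30 mm or a standing bystander is tipped (distance of any of bottle_blue, bottle_white, beaker, flask, tipbox, spatula from where it was at the start of the episode above 0.03 m or angle between any of bottle_blue, bottle_white, beaker, flask, tipbox's own z axis and vertical above 0.5 rad).
It also fails if it takes over 64 s, if anything falls off the work surface, if the arm or the gripper's body presses on something with over 40 N, if the wrist force passes 120 N, or if a joint passes its speed limit or range.

## Working session

There is one attempt and no reset: what is moved stays moved. The work goes in short steps, Python scripts to look and compute and a shell command to move; the robot and the scene stay as the last step left them, time stands still between calls to the robot, and variables do not carry over. Pictures are saved under pics/ and viewed, at most 10 in all, crops included, and the job is handed in when it is done.

```bash
mkdir -p pics; ls
python3 - <<'E'
from cell import status, grab_frame, camera_info, ctrl
import cv2,numpy as np
for n in("side","top"):
    cv2.imwrite(f"pics/{n}0.png",grab_frame(n)[:,:,::-1]); print(n,camera_info(n))
s=status.get_state();print({k:np.round(v,3).tolist() for k,v in s.items()});print(ctrl.hold_point_z)
E
```

```text
pics
side {'mtx': array([[487.21576489,   0.        , 275.87748933],
       [  0.        , 487.21576489, 215.23713028],
       [  0.        ,   0.        ,   1.        ]]), 'xyz': array([184.94446529, 888.94295224, 884.67206225]), 'attitude': array([[-0.92837854,  0.24311833, -0.28108141],
       [-0.37118253, -0.56923942,  0.73361435],
       [ 0.01835247,  0.78540433,  0.61871094]])}
top {'mtx': array([[420.94220323,   0.        , 285.14596353],
       [  0.        , 420.94220323, 205.67549811],
       [  0.        ,   0.        ,   1.        ]]), 'xyz': array([ 371.53224795,  -30.27874465, 1231.25896176]), 'attitude': array([[ 1.15319605e-02,  9.83140654e-01, -1.82486899e-01],
       [-9.99931563e-01,  1.16979129e-02, -1.67011994e-04],
       [ 1.97051957e-03,  1.82476336e-01,  9.83208271e-01]])}
{'t': 0.1, 'joint_positions': [-78.255, 14.854, 88.004, -0.0, 77.236, -11.621], 'qd': [0.031, -0.029, -0.173, 0.092, 0.011, 0.029], 'tau': [0.002, -44.697, -29.124, -0.0, 0.006, 0.0], 'position': [218.031, -504.364, 195.675], 'eef_rot': [[0.918, 0.397, -0.0], [0.397, -0.918, 0.002], [0.0, -0.002, -1.0]], 'wrist_force': [0.327, 0.684, -0.308], 'moment': [-0.02, -0.015, 0.026], 'finger_force': 0.0, 'grip_width': 85.146}
18.700000000000003
```

View pics/top0.png

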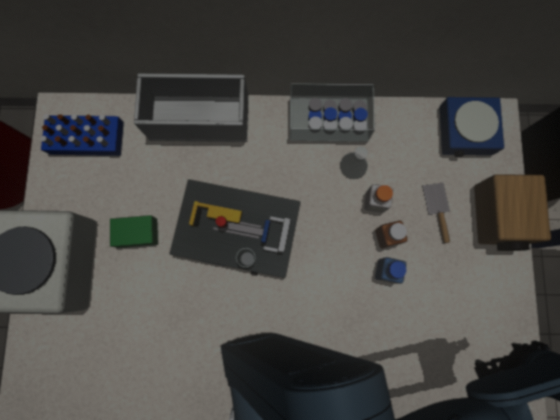

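View pics/side0.png

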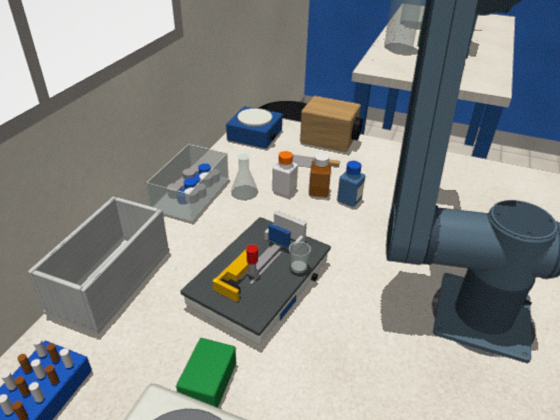

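The top view shows the amber bottle (cap near 398,231) between the white bottle (383,194) and the blue one (396,270). The shaker deck has corners near (190,180), (300,200), (290,278) and (172,258), and the knob is at (221,222).

```bash
cat > h.py <<'E'
import cv2,numpy as np
from cell import status, grab_frame, camera_info
def ray(n,p):
    c=camera_info(n);K=c['mtx'];d=np.linalg.inv(K)@[p[0],p[1],1];return c['xyz'],c['attitude']@(d*[1,-1,-1])
def plane(n,p,z):
    o,d=ray(n,p);return o+d*(z-o[2])/d[2]
def two(p,q):
    a,u=ray('top',p);b,v=ray('side',q);u=u/np.linalg.norm(u);v=v/np.linalg.norm(v)
    s=np.linalg.lstsq(np.c_[u,-v],b-a,rcond=None)[0];P,Q=a+s[0]*u,b+s[1]*v
    return (P+Q)/2,np.linalg.norm(P-Q)
def blobs(im,lo,hi,roi,amin=15):
    x0,y0,x1,y1=roi;h=cv2.cvtColor(im,cv2.COLOR_RGB2HSV);m=cv2.inRange(h,np.array(lo),np.array(hi))
    k=np.zeros_like(m);k[y0:y1,x0:x1]=m[y0:y1,x0:x1]
    n,l,s,c=cv2.connectedComponentsWithStats(k)
    return sorted([(int(s[i][4]),s[i][:4].tolist(),c[i].round(1).tolist()) for i in range(1,n) if s[i][4]>=amin],reverse=True),k
E
python3 - <<'E'
from h import *
t=grab_frame('top');s=grab_frame('side')
R=lambda n,im,lo,hi,roi:print(n,blobs(im,lo,hi,roi)[0][:4])
R('red t',t,(0,180,80),(5,255,255),(190,190,250,250));R('red s',s,(0,180,80),(5,255,255),(220,230,280,280))
R('yel t',t,(18,150,90),(32,255,255),(170,180,260,250));R('yel s',s,(15,150,90),(32,255,255),(200,230,280,310))
R('bluejaw t',t,(105,120,40),(125,255,255),(240,200,300,260));R('bluejaw s',s,(105,120,40),(125,255,255),(255,215,300,260))
R('amber t',t,(3,120,30),(14,255,180),(370,215,415,255));R('wcap t',t,(0,0,140),(180,45,255),(388,220,408,241))
R('amber s',s,(3,120,30),(14,255,200),(300,150,340,205))
R('alu t',t,(0,0,130),(180,60,255),(262,210,295,255));
R('orange t',t,(5,150,150),(15,255,255),(365,180,400,210));R('bluecap t',t,(110,150,80),(125,255,255),(375,255,410,285))
g=cv2.cvtColor(t,cv2.COLOR_RGB2GRAY)
m=((g<85)).astype(np.uint8);k=np.zeros_like(m);k[165:290,160:310]=m[165:290,160:310]
k=cv2.morphologyEx(k,cv2.MORPH_OPEN,np.ones((3,3)))
c=max(cv2.findContours(k,0,2)[0],key=cv2.contourArea);h=cv2.convexHull(c)[:,0]
w=np.array([plane('top',p,60)[:2] for p in h],np.float32);r=cv2.minAreaRect(w);print('deck',r,cv2.boxPoints(r).round(0).tolist())
a=cv2.resize(t[170:290,160:420],None,fx=3,fy=3,interpolation=2);b=cv2.resize(s[150:310,180:370],None,fx=3,fy=3,interpolation=2)
a=cv2.convertScaleAbs(a,alpha=1.6);b=cv2.convertScaleAbs(b,alpha=1.3)
cv2.imwrite('pics/a.png',a[:,:,::-1]);cv2.imwrite('pics/b.png',b[:,:,::-1])
E
```

```text
red t [(60, [216, 217, 10, 9], [220.6, 220.8])]
red s [(165, [247, 245, 11, 19], [252.0, 253.6])]
yel t [(445, [190, 202, 51, 22], [217.7, 212.2])]
yel s [(836, [213, 250, 36, 52], [231.2, 277.0])]
bluejaw t [(79, [262, 220, 7, 22], [265.2, 230.9])]
bluejaw s [(346, [269, 224, 21, 24], [279.0, 235.2])]
amber t [(108, [382, 225, 16, 20], [387.7, 235.4])]
wcap t []
amber s [(143, [311, 162, 21, 19], [320.3, 171.6]), (52, [310, 180, 19, 12], [319.9, 184.3]), (42, [310, 189, 13, 7], [314.8, 192.4])]
alu t []
orange t []
bluecap t [(164, [391, 262, 14, 15], [397.3, 269.2])]
deck ((521.3402099609375, 109.81883239746094), (330.0346984863281, 230.83074951171875), 79.33098602294922) [[377.0, -31.0], [604.0, -74.0], [665.0, 251.0], [438.0, 293.0]]
```

View pics/a.png

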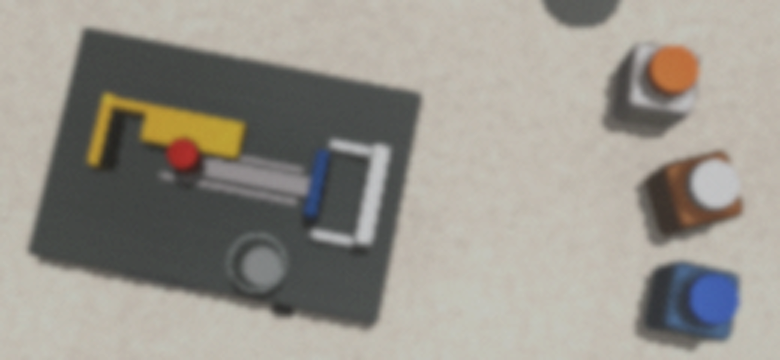

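View pics/b.png

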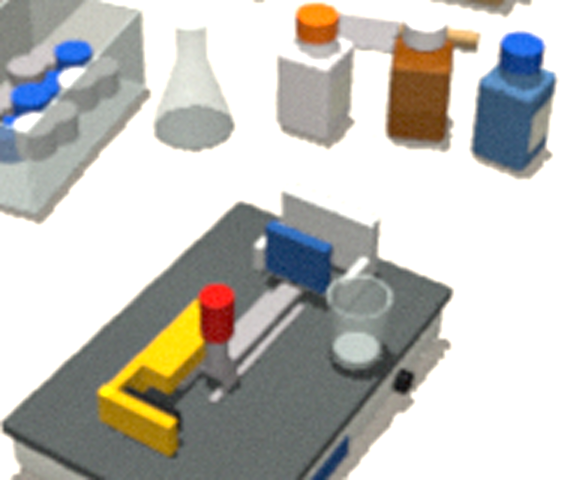

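The crops show three things:
- The deck's dark lug at the lower edge widened the rectangle, so the +x edge is the one to trust.
- The knob is in line at (221,221), with the guide block beside it.
- The amber bottle is turned about +15°.

Next I'll measure the cap, bottle, knob and jaw.

```bash
cat >> h.py <<'E'
yaw=np.radians(-10.67);SX=np.array([np.cos(yaw),np.sin(yaw)]);SY=np.array([-SX[1],SX[0]]);SO=np.array([634.5,88.5])-110*SX-15*SY
def sh(p): d=np.asarray(p)[:2]-SO;return np.round([d@SX,d@SY],1)
def wd(x,y): return SO+x*SX+y*SY
E
python3 - <<'E'
from h import *
t=grab_frame('top');s=grab_frame('side')
print('SO',SO)
p,e=two((220.6,220.8),(252,253.6));print('knob two',p,e,'plane top143',plane('top',(220.6,220.8),143),sh(plane('top',(220.6,220.8),143)))
h=cv2.cvtColor(t,cv2.COLOR_RGB2HSV);hs=cv2.cvtColor(s,cv2.COLOR_RGB2HSV)
print('cap px',h[231,398],'alu',h[234,285],'side cap',hs[162,322])
for z,c in((130,(0,0,100)),):
    for b in blobs(t,c,(180,90,255),(388,220,410,242),10)[0]:print('cap',b,plane('top',b[2],z))
b,k=blobs(s,(0,0,120),(180,80,255),(310,155,335,166),5);print('side cap',b[:3])
# fixed jaw top
b,k=blobs(t,(0,0,100),(180,90,255),(270,212,295,255),10);print('alu',b[:3])
q=np.argwhere(k)[:,::-1];w=np.array([sh(plane('top',p,120)) for p in q]);print('alu sh x',w[:,0].min(),w[:,0].max(),'y',w[:,1].min(),w[:,1].max())
b,k=blobs(t,(105,120,40),(125,255,255),(240,200,300,260));q=np.argwhere(k)[:,::-1];w=np.array([sh(plane('top',p,120)) for p in q]);print('blue sh',w.min(0),w.max(0),w.mean(0))
b,k=blobs(t,(18,150,90),(32,255,255),(170,180,260,250));q=np.argwhere(k)[:,::-1];w=np.array([sh(plane('top',p,91)) for p in q]);print('yel sh',w.min(0),w.max(0))
# amber orientation
b,k=blobs(t,(0,90,25),(18,255,255),(370,215,415,255),5);b2,k2=blobs(t,(0,0,100),(180,90,255),(390,222,408,240),10)
k=cv2.morphologyEx(k|k2,cv2.MORPH_CLOSE,np.ones((3,3)));q=np.argwhere(k)[:,::-1]
w=np.array([plane('top',p,92)[:2] for p in q],np.float32);print('amber rect',cv2.minAreaRect(w),w.min(0),w.max(0))
a=cv2.resize(t[215:255,370:420],None,fx=12,fy=12,interpolation=2);a=cv2.convertScaleAbs(a,alpha=1.8)
cv2.imwrite('pics/c.png',a[:,:,::-1])
print('beaker',sh(plane('top',(160+258/3,170+265/3),110)))
E
```

```text
SO [523.62463214  94.12608231]
knob two [531.34534576 140.15985508 123.5418706 ] 5.8527944606529205 plane top143 [531.34632424 137.97571856 143.        ] [-0.5 44.5]
cap px [120   2 122] alu [120   2 117] side cap [ 15  11 136]
cap (292, [391, 220, 19, 22], [401.2, 229.7]) [ 515.20046539 -336.54661572  130.        ]
cap (14, [388, 220, 9, 2], [391.3, 220.4]) [ 539.66133174 -311.30892134  130.        ]
side cap [(205, [310, 155, 25, 11], [321.2, 159.1])]
alu [(171, [271, 217, 18, 34], [282.8, 232.1]), (40, [291, 237, 4, 18], [293.2, 247.7]), (14, [270, 248, 7, 3], [272.7, 249.1])]
alu sh x -47.4 42.3 y -160.3 -81.6
blue sh [-28.9 -78.4] [ 26.5 -68.2] [ -1.35064935 -73.38961039]
yel sh [-16.9   5.9] [ 43.8 137.1]
amber rect ((512.09765625, -332.8831481933594), (58.07338333129883, 73.69739532470703), 13.250120162963867) [ 477.99915 -363.80508] [ 544.08496 -292.1824 ]
beaker [-81.4 -37.9]
```

View pics/c.png

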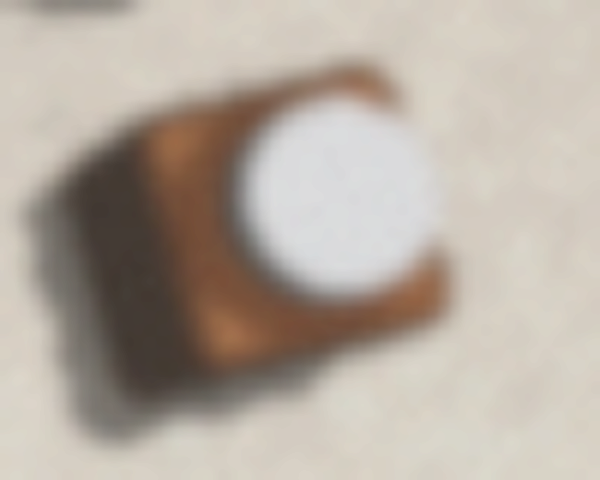

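```bash
cat >> h.py <<'E'
from scipy.spatial.transform import Rotation as Ro
def go(p,ydeg,n=1):
    s=status.get_state();R0=np.array(s['eef_rot']);a=np.radians(ydeg)
    y=np.array([np.cos(a),np.sin(a),0]);z=np.array([0,0,-1.]);Rd=np.c_[np.cross(y,z),y,z]
    d=R0.T@(np.asarray(p,float)-s['position'])/300;r=Ro.from_matrix(R0.T@Rd).as_rotvec(degrees=True)/90
    print('pos',np.round(s['position'],1),'shift',d.round(4),'turn',r.round(4),'t',round(s['t'],2),'F',np.round(s['wrist_force'],1),'J',np.round(s['joint_positions'],0))
E
python3 - <<'E'
from h import *
print('cap',plane('top',(397.9,230.9),130), 'nest',wd(0,-85),'knob',wd(0,44.5),'SX',SX,SY)
w=[plane('top',(370+a/12-.5,215+b/12-.5),92)[:2] for a,b in((150,125),(215,365),(445,315),(360,70))];print(np.array(w).round(1),np.mean(w,0))
go([*wd(0,44.5),200],-100.67)
E
```

```text
cap [ 511.91650021 -327.7302083   130.        ] nest [507.88670406  10.5957428 ] knob [531.86390037 137.85667182] SX [ 0.98270988 -0.1851521 ] [0.1851521  0.98270988]
[[ 532.7 -295.2]
 [ 478.2 -308.2]
 [ 490.2 -360.6]
 [ 545.9 -343.5]] [ 511.74858963 -326.83934579]
pos [ 218.1 -504.7  196.1] shift [ 1.8096 -1.5515 -0.0118] turn [-4.000e-04  1.000e-04  3.781e-01] t 0.3 F [-0.4 -0.5  0.6] J [-78.  15.  88.  -0.  77. -12.]
```

```bash
python3 -m inch '0.15 -0.13 0 0 0 0; 0.3 -0.26 0 0 0 0; 0.45 -0.39 0 0 0 0; 0.6 -0.52 0 0 0 0; 0.75 -0.65 0 0 0 0; 0.905 -0.776 0 0 0 0; 0.905 -0.776 0 0 0 0' 0.2; python3 -m inch '0.15 -0.13 0 0 0 0.1; 0.3 -0.26 0 0 0 0.2; 0.45 -0.39 0 0 0 0.3; 0.6 -0.52 0 0 0 0.378; 0.75 -0.65 0 0 0 0.378; 0.905 -0.776 0 0 0 0.378; 0.905 -0.776 0 0 0 0.378; 0.905 -0.776 0 0 0 0.378'
python3 - <<'E'
from h import *
go([*wd(0,44.5),107],-100.67);print(status.get_state()['grip_width'])
E
```

```text
t: 1.18
position: [376.2, -179.6, 196.6]
eef_rot: [[0.915, 0.403, 0.001], [0.403, -0.915, 0.001], [0.001, -0.0, -1.0]]
wrist_force: [-0.9, -0.5, -0.2]
grip_width: 51.3
finger_force: 0.0
t: 2.17
position: [532.1, 137.2, 195.8]
eef_rot: [[0.983, -0.184, -0.001], [-0.184, -0.983, -0.001], [-0.001, 0.001, -1.0]]
wrist_force: [-0.9, 0.4, -0.5]
grip_width: 51.5
finger_force: 0.0
pos [532.1 137.2 195.8] shift [-0.0009 -0.0024  0.2961] turn [0.0007 0.0006 0.0007] t 2.17 F [-0.9  0.4 -0.5] J [  3.  15.  88.  -0.  77. 103.]
51.505466404905505
```

```bash
python3 -m inch '0 -0.002 0.1 0 0 0; 0 -0.002 0.2 0 0 0; 0 -0.002 0.27 0 0 0; 0 -0.002 0.298 0 0 0; 0 -0.002 0.298 0 0 0'; python3 -m inch '0 0 0 0 0 0; 0 0 0 0 0 0; 0 0 0 0 0 0; 0 0 0 0 0 0' -1
python3 - <<'E'
from h import *
s=status.get_state();go(s['position'],-100.67);print(s['moment'],sh(s['position']))
E
```

```text
t: 2.8
position: [531.9, 137.0, 107.1]
eef_rot: [[0.982, -0.187, -0.001], [-0.187, -0.982, -0.0], [-0.001, 0.0, -1.0]]
wrist_force: [-0.5, 0.6, 0.8]
grip_width: 51.3
finger_force: 0.0
t: 3.3
position: [533.0, 138.5, 108.1]
eef_rot: [[0.983, -0.185, 0.002], [-0.185, -0.983, -0.0], [0.002, -0.0, -1.0]]
wrist_force: [-0.3, -0.6, 6.3]
grip_width: 0.1
finger_force: 3.1
pos [533.  138.5 108.1] shift [0. 0. 0.] turn [-0.0002 -0.0015  0.0004] t 3.3 F [-0.3 -0.6  6.3] J [  3.  19.  95.  -0.  66. 104.]
[-0.15454232  0.0670433   0.0141855 ] [ 0.9 45.4]
```

Run:
```python
from h import *
t=grab_frame('top');s=grab_frame('side')
a=cv2.resize(t[180:270,160:310],None,fx=4,fy=4,interpolation=2);b=cv2.resize(s[180:300,200:340],None,fx=4,fy=4,interpolation=2)
o=np.zeros((480,560,3),np.uint8);cv2.imwrite('pics/e.png',cv2.convertScaleAbs(b,alpha=1.3)[:,:,::-1])
```

```text
(no output)
```

View pics/e.png

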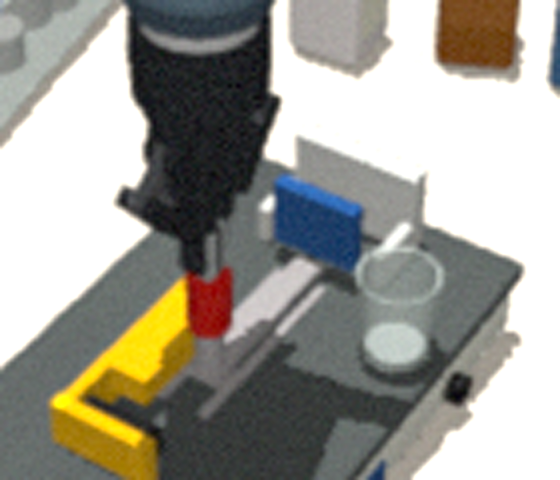

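```bash
cat >> h.py <<'E'
def proj(n,P):
    c=camera_info(n);q=c['attitude'].T@(np.asarray(P,float)-c['xyz']);q=c['mtx']@(q*[1,-1,-1]);return (q[:2]/q[2]).round(1)
E
python3 - <<'E'
from h import *
s=status.get_state();p=np.array(s['position'])
for n in('side','top'):print(n,'tcp',proj(n,p),'tcp+35',proj(n,p+[0,0,35]),'knob mid',proj(n,[*wd(0,44.5),123]),'top',proj(n,[*wd(0,44.5),143]),'bot',proj(n,[*wd(0,44.5),103]))
im=grab_frame('side');print(blobs(im,(0,180,80),(5,255,255),(220,230,280,280))[0])
t=grab_frame('top');print(blobs(t,(0,150,60),(5,255,255),(190,190,250,250),3)[0])
E
```

```text
side tcp [250.5 257.6] tcp+35 [250.3 246.3] knob mid [251.  252.8] top [250.8 246.3] bot [251.1 259.1]
top tcp [222.3 222.1] tcp+35 [220.4 220.2] knob mid [221.8 221.7] top [220.7 220.6] bot [222.9 222.8]
[(123, [247, 247, 11, 17], [252.5, 255.8])]
[]
```

```bash
python3 -m inch '0 0 0 0 0 0; 0 0 0 0 0 0;0 0 0 0 0 0; 0 0 0 0 0 0' 0.2
python3 - <<'E'
from h import *
t=grab_frame('top');s=grab_frame('side')
a=cv2.resize(t[185:260,180:260],(400,375),interpolation=2);b=cv2.resize(s[200:290,205:301],(400,375),interpolation=2)
cv2.imwrite('pics/f.png',cv2.convertScaleAbs(np.hstack([a,b]),alpha=1.8)[:,:,::-1])
E
```

```text
t: 4.0
position: [531.7, 138.5, 106.6]
eef_rot: [[0.983, -0.185, -0.001], [-0.185, -0.983, -0.0], [-0.001, 0.0, -1.0]]
wrist_force: [-0.3, 0.4, -0.1]
grip_width: 51.2
finger_force: 0.0
```

View pics/f.png

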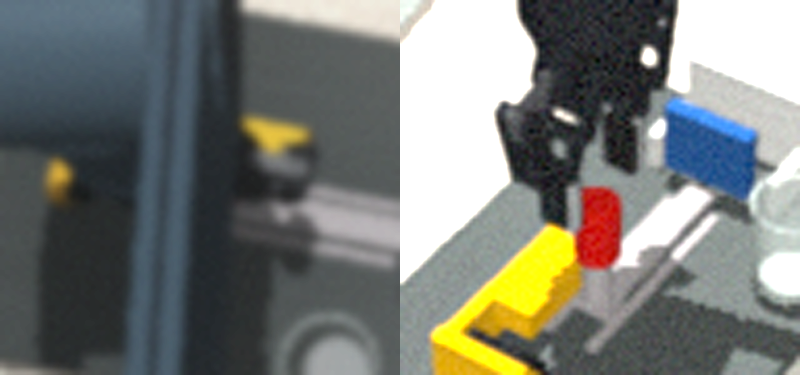

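```bash
python3 - <<'E'
from h import *
print('start tcp in top0',proj('top',[218,-504.7,196]),'+13',proj('top',[218,-504.7,209]),'z231',proj('top',[218,-504.7,231]))
# triangulate deck corners (side corners by eye: crop b/3+offset)
for tp,sp in (((160+83/3,170+28/3),(180+8/3,150+430/3)),((160+420/3,170+95/3),(180+240/3,150+205/3)),((160+378/3,170+325/3),(180+450/3,150+292/3))):
    print(two(tp,sp))
for q in((242.2,254),(258.3,240.8)):
    for z in (108,120,145):print(q,z,plane('side',q,z),sh(plane('side',q,z)))
E
ls -R . | head -20; python3 -c "
from cell import ctrl;print([a for a in dir(ctrl) if a[0]!='_'])"
```

```text
start tcp in top0 [485.3 352.6] +13 [487.9 353.5] z231 [492.5 355. ]
(array([659.86311168, 250.62032755,  48.45833381]), np.float64(10.70762090118409))
(array([601.70773667, -72.88301243,  48.17602705]), np.float64(3.2301884541707704))
(array([387.11955719, -34.67244615,  47.52015113]), np.float64(1.30779913426757))
(242.2, 254) 108 [555.84291104 134.80125519 108.        ] [24.1 45.9]
(242.2, 254) 120 [550.11233109 146.45314896 120.        ] [16.3 56.3]
(242.2, 254) 145 [538.17362286 170.72792765 145.        ] [ 0.1 78. ]
(258.3, 240.8) 108 [539.80556213  77.26254044 108.        ] [ 19.  -13.6]
(258.3, 240.8) 120 [534.32276782  89.80343822 120.        ] [11.3 -2.3]
(258.3, 240.8) 145 [522.90027968 115.93030859 145.        ] [-4.7 21.3]
.:
h.py
pics

pics:
a.png
b.png
c.png
e.png
f.png
side0.png
top0.png
['PlanningError', 'hold_point_z']
```

Run:
```python
import cv2
t=cv2.imread('pics/top0.png')[310:410,420:560]
cv2.imwrite('pics/g.png',cv2.convertScaleAbs(cv2.resize(t,None,fx=5,fy=5,interpolation=2),alpha=2))
```

```text
(no output)
```

View pics/g.png

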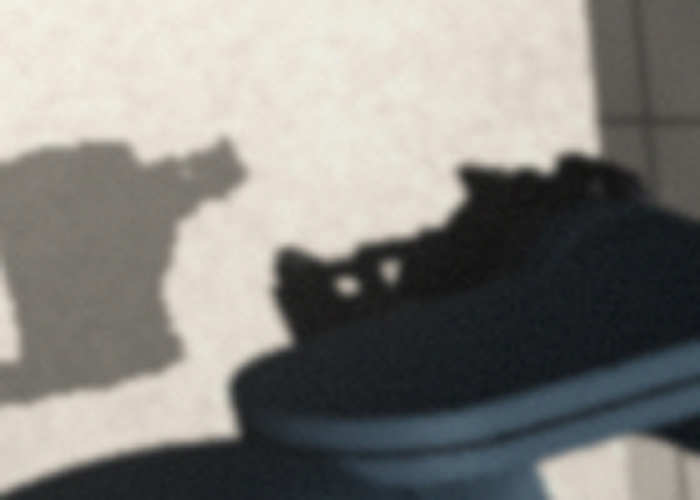

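The fingers closed above the knob: the tips at the knob's top (side ≈251,248) sit about 30 mm higher than the reported TCP would put them. I'll go down gently in steps and watch the force.

```bash
python3 -m inch '0 0 0.02 0 0 0; 0 0 0.035 0 0 0; 0 0 0.035 0 0 0'; python3 -m inch '0 0 0.02 0 0 0; 0 0 0.035 0 0 0; 0 0 0.035 0 0 0';  python3 - <<'E'
from h import *
t=grab_frame('side')
print(blobs(t,(0,180,60),(5,255,255),(220,230,280,280),5)[0])
b=cv2.resize(t[200:290,205:301],(640,600),interpolation=2);cv2.imwrite('pics/i.png',cv2.convertScaleAbs(b,alpha=1.8)[:,:,::-1])
E
```

```text
t: 4.47
position: [531.6, 138.4, 95.8]
eef_rot: [[0.983, -0.185, -0.001], [-0.185, -0.983, -0.0], [-0.001, 0.0, -1.0]]
wrist_force: [-0.0, 0.5, -0.2]
grip_width: 51.1
finger_force: 0.0
t: 4.85
position: [531.7, 138.4, 85.4]
eef_rot: [[0.983, -0.185, -0.001], [-0.185, -0.983, -0.0], [-0.001, 0.0, -1.0]]
wrist_force: [0.9, 0.4, 0.2]
grip_width: 51.4
finger_force: 0.0
[(133, [248, 245, 10, 19], [252.6, 253.8])]
```

View pics/i.png

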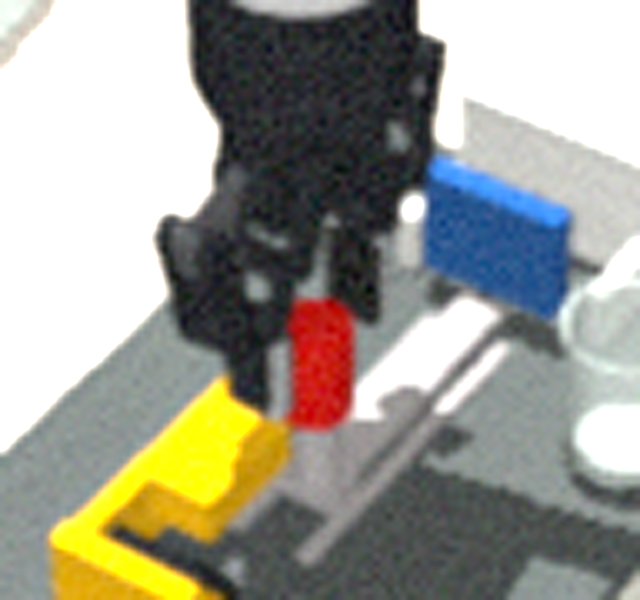

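The fingers now straddle the knob: near tip at (250,415), far tip at (365,320), with the knob between them. Closing.

```bash
python3 -m inch '0 0 0 0 0 0; 0 0 0 0 0 0; 0 0 0 0 0 0; 0 0 0 0 0 0' -1
```

```text
t: 5.4
position: [532.5, 138.7, 86.5]
eef_rot: [[0.983, -0.185, 0.001], [-0.185, -0.983, 0.0], [0.001, -0.001, -1.0]]
wrist_force: [-0.8, 1.6, 3.6]
grip_width: 25.9
finger_force: 59.1
```

Gripped (25.9 mm wide, 59 N). Now the pull, quick at first and then slow.

```bash
cat > f.py <<'E'
from h import *
s=status.get_state();F=np.array(s['wrist_force'][:2]);print('SH',sh(s['position']),'Fx,Fy',(F@SX).round(2),(F@SY).round(2),'z',round(s['position'][2],1),'grip',round(s['grip_width'],1),round(s['finger_force'],1),'t',round(s['t'],2))
E
python3 f.py; python3 -m inch '0 -0.03 0 0 0 0; 0 -0.06 0 0 0 0; 0 -0.09 0 0 0 0; 0 -0.12 0 0 0 0; 0 -0.15 0 0 0 0; 0 -0.16 0 0 0 0; 0 -0.16 0 0 0 0' >/dev/null; python3 f.py;  python3 -m inch '0 -0.005 0 0 0 0; 0 -0.01 0 0 0 0; 0 -0.01 0 0 0 0'>/dev/null; python3 f.py
```

```text
SH [ 0.5 45.4] Fx,Fy -1.08 1.39 z 86.5 grip 25.9 59.1 t 5.4
SH [ 0.4 91.9] Fx,Fy -1.05 -6.18 z 86.5 grip 26.2 59.5 t 6.28
SH [ 0.4 94.6] Fx,Fy -0.14 -6.25 z 86.5 grip 26.1 59.5 t 6.65
```

```bash
for i in 1 2 3 4 5 6; do :; done; python3 -m inch '0 -0.006 0 0 0 0; 0 -0.006 0 0 0 0'>/dev/null; python3 f.py; python3 -m inch '0 -0.006 0 0 0 0; 0 -0.006 0 0 0 0'>/dev/null; python3 f.py; python3 -m inch '0 -0.006 0 0 0 0; 0 -0.006 0 0 0 0'>/dev/null; python3 f.py; python3 -m inch '0 -0.006 0 0 0 0; 0 -0.006 0 0 0 0'>/dev/null; python3 f.py
```

```text
SH [ 0.4 96.3] Fx,Fy -1.21 -6.01 z 86.4 grip 26.2 59.5 t 6.9
SH [ 0.4 98.1] Fx,Fy -0.8 -5.98 z 86.5 grip 25.8 59.5 t 7.15
SH [ 0.4 99.9] Fx,Fy -0.51 -6.27 z 86.4 grip 25.8 59.5 t 7.4
SH [  0.4 101.7] Fx,Fy -0.01 -5.84 z 86.5 grip 26.1 59.5 t 7.65
```

```bash
python3 -m inch '0 -0.006 0 0 0 0; 0 -0.006 0 0 0 0'>/dev/null; python3 f.py; python3 -m inch '0 -0.006 0 0 0 0; 0 -0.006 0 0 0 0'>/dev/null; python3 f.py; python3 -m inch '0 -0.006 0 0 0 0; 0 -0.006 0 0 0 0'>/dev/null; python3 f.py
```

```text
SH [  0.4 103.4] Fx,Fy -0.23 -6.33 z 86.5 grip 26.1 59.5 t 7.9
SH [  0.4 105.2] Fx,Fy 0.21 -6.5 z 86.5 grip 26.1 59.5 t 8.15
SH [  0.4 107. ] Fx,Fy -1.06 -6.7 z 86.5 grip 26.2 59.5 t 8.4
```

```bash
python3 -m inch '0 -0.005 0 0 0 0; 0 -0.005 0 0 0 0'>/dev/null; python3 f.py; python3 -m inch '0 -0.005 0 0 0 0; 0 -0.005 0 0 0 0'>/dev/null; python3 f.py
```

```text
SH [  0.4 108.4] Fx,Fy -0.83 -6.68 z 86.5 grip 25.9 59.5 t 8.65
SH [  0.3 108.7] Fx,Fy -0.44 -10.78 z 86.4 grip 26.2 59.7 t 8.9
```

```bash
python3 -m inch '0 -0.005 0 0 0 0; 0 -0.005 0 0 0 0'>/dev/null; python3 f.py; python3 -m inch '0 -0.005 0 0 0 0; 0 -0.005 0 0 0 0'>/dev/null; python3 f.py
```

```text
SH [  0.3 109. ] Fx,Fy -0.92 -14.95 z 86.4 grip 26.1 59.9 t 9.15
SH [  0.4 109.9] Fx,Fy -0.76 -16.57 z 86.4 grip 26.3 60.0 t 9.4
```

Stop felt at y≈108.5 and pressed less than 1 mm. I'll back off about 1.5 mm from contact, then push sideways.

```bash
python3 -m inch '0 0.01 0 0 0 0; 0 0.019 0 0 0 0; 0 0.019 0 0 0 0'>/dev/null; python3 f.py; python3 -m inch '0.01 0 0 0 0 0; 0.02 0 0 0 0 0; 0.03 0 0 0 0 0; 0.03 0 0 0 0 0'>/dev/null; python3 f.py
```

```text
SH [  0.4 106.8] Fx,Fy 0.17 -6.49 z 86.5 grip 26.1 59.6 t 9.78
SH [  9.7 107. ] Fx,Fy 1.35 -6.56 z 86.5 grip 25.8 59.5 t 10.28
```

```bash
python3 -m inch '0.01 0 0 0 0 0; 0.02 0 0 0 0 0; 0.03 0 0 0 0 0; 0.035 0 0 0 0 0;0.035 0 0 0 0 0'>/dev/null; python3 f.py;python3 -m inch '0.005 0 0 0 0 0; 0.005 0 0 0 0 0'>/dev/null; python3 f.py
```

```text
SH [ 20.1 107.1] Fx,Fy -0.33 -6.51 z 86.5 grip 26.1 59.6 t 10.9
SH [ 21.5 107. ] Fx,Fy -0.49 -6.35 z 86.5 grip 25.5 59.6 t 11.15
```

```bash
python3 -m inch '0 0.006 0 0 0 0; 0 0.013 0 0 0 0; 0 0.013 0 0 0 0'>/dev/null; python3 f.py;python3 -m inch '0 0 0 0 0 0; 0 0 0 0 0 0; 0 0 0 0 0 0; 0 0 0 0 0 0; 0 0 0 0 0 0; 0 0 0 0 0 0' 0.2 >/dev/null; python3 f.py
```

```text
SH [ 21.5 104.1] Fx,Fy 0.24 -4.28 z 86.5 grip 26.1 59.5 t 11.53
SH [ 21.1 105.2] Fx,Fy -1.09 -0.38 z 86.0 grip 51.0 0.0 t 12.28
```

```bash
python3 -m inch '0 0 0 0 0 0; 0 0 0 0 0 0; 0 0 -0.1 0 0 0; 0 0 -0.3 0 0 0; 0 0 -0.4 0 0 0; 0 0 -0.4 0 0 0' >/dev/null; python3 f.py
python3 - <<'E'
from h import *
t=grab_frame('side');b=blobs(t,(0,180,60),(5,255,255),(200,230,290,290),5)[0];print(b)
print('expect latched',proj('side',[*wd(21,104),123]),'unlatched',proj('side',[*wd(0,45),123]))
bj=blobs(t,(105,120,40),(125,255,255),(235,205,310,290))[0];print(bj[:3],proj('side',[*wd(0,-79+58),96]))
go([512,-327.3,190],-76.5)
E
```

```text
SH [ 22.8 105.8] Fx,Fy 0.17 0.14 z 209.3 grip 51.4 0.0 t 13.03
[(161, [224, 256, 11, 19], [228.8, 265.2])]
expect latched [228.  264.3] unlatched [250.8 252.9]
[(364, [255, 236, 23, 25], [266.3, 248.1])] [266.5 245.7]
pos [564.3 193.6 207. ] shift [0.1494 1.7388 0.0556] turn [-2.000e-04 -1.500e-03 -2.684e-01] t 13.07 F [-0.9 -0.2 -0.7] J [  8.  19.  80.  -0.  80. 109.]
```

Latched: knob at (228.8,265.2), where the notch position was predicted. Now over to the bottle.

```bash
python3 -m inch '0.01 0.16 0 0 0 0; 0.025 0.33 0 0 0 0; 0.04 0.5 0 0 0 0; 0.06 0.7 0 0 0 0; 0.075 0.87 0 0 0 0; 0.075 0.87 0 0 0 0' 0.9 >/dev/null;python3 -m inch '0.01 0.16 0 0 0 -0.08; 0.025 0.33 0 0 0 -0.16; 0.04 0.5 0 0 0 -0.24; 0.06 0.7 0 0 0 -0.268; 0.075 0.87 0 0 0 -0.268; 0.075 0.87 0 0 0 -0.268; 0.075 0.87 0 0 0 -0.268' >/dev/null
python3 - <<'E'
from h import *
go([512,-327.3,110],-76.5)
t=grab_frame('side');b=blobs(t,(0,180,60),(5,255,255),(200,230,290,290),5)[0];print(b)
E
```

```text
pos [ 511.4 -326.2  204.5] shift [0.0015 0.0051 0.3151] turn [-0.002   0.0007 -0.0003] t 14.7 F [-0.7  0.3  0.8] J [-43.  20.  79.   0.  81.  33.]
[(172, [223, 256, 12, 20], [228.9, 264.7])]
```

```bash
python3 -m inch '0.0015 0.005 0.1 0 0 0; 0.0015 0.005 0.2 0 0 0; 0.0015 0.005 0.28 0 0 0; 0.0015 0.005 0.315 0 0 0; 0.0015 0.005 0.315 0 0 0' >/dev/null; python3 f.py; python3 -m inch '0 0 0.03 0 0 0; 0 0 0.06 0 0 0; 0 0 0.06 0 0 0' >/dev/null; python3 f.py; python3 -m inch '0 0 0.03 0 0 0; 0 0 0.06 0 0 0; 0 0 0.06 0 0 0'
python3 - <<'E'
from h import *
t=grab_frame('side');b=cv2.resize(t[110:210,260:372],(640,571),interpolation=2);cv2.imwrite('pics/j.png',cv2.convertScaleAbs(b,alpha=1.3)[:,:,::-1])
E
```

```text
SH [  67.1 -416.7] Fx,Fy -0.14 -0.4 z 111.2 grip 81.1 0.0 t 15.38
SH [  66.7 -417.8] Fx,Fy -0.08 -0.09 z 92.7 grip 80.8 0.0 t 15.75
t: 16.12
position: [511.6, -328.6, 74.3]
eef_rot: [[0.973, 0.233, -0.002], [0.233, -0.973, 0.001], [-0.001, -0.002, -1.0]]
wrist_force: [-0.5, -0.5, -0.3]
grip_width: 81.2
finger_force: 0.0
```

View pics/j.png

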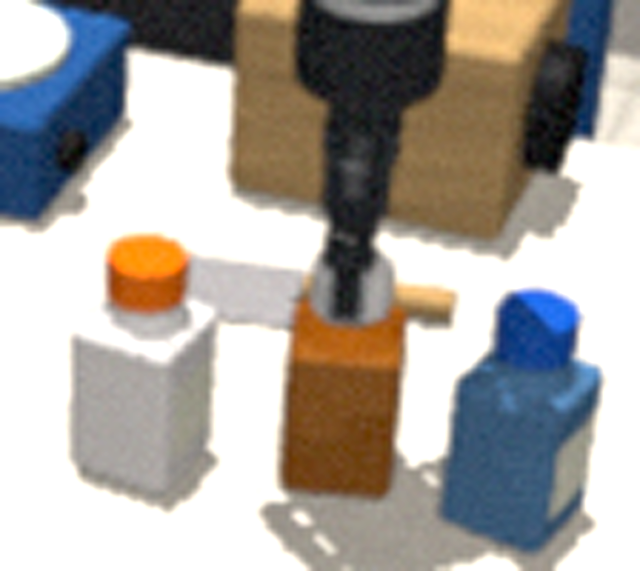

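The finger pair straddles the cap, with the near tip at (345,318) in front of it. I'll check its height by projection before closing.

Run:
```python
from h import *
print('seen 320.4 165.7')
for d in (40,47):
  for z in (87,105,115,125):print(d,z,proj('side',[511.6-.233*d,-328.6+.973*d,z]))
print(proj('side',[512,-327,130]))
```

```text
seen 320.4 165.7
40 87 [319.  174.3]
40 105 [319.5 169.2]
40 115 [319.7 166.3]
40 125 [320.  163.4]
47 87 [318.9 175.6]
47 105 [319.3 170.5]
47 115 [319.6 167.6]
47 125 [319.8 164.7]
[320.8 155.1]
```

True tips are at about 118 mm, about 35 mm above the reported TCP plus the swing, so I go 11 mm further down and close.

```bash
python3 -m inch '-0.002 -0.003 0.02 0 0 0; -0.002 -0.003 0.037 0 0 0; -0.002 -0.003 0.037 0 0 0' >/dev/null; python3 f.py; python3 -m inch '0 0 0 0 0 0; 0 0 0 0 0 0; 0 0 0 0 0 0; 0 0 0 0 0 0; 0 0 0 0 0 0' -1; python3 f.py
```

```text
SH [  66.  -417.2] Fx,Fy -0.06 -0.1 z 63.9 grip 81.4 0.0 t 16.55
t: 17.18
position: [511.6, -328.3, 64.9]
eef_rot: [[0.973, 0.233, 0.0], [0.233, -0.973, -0.0], [0.0, 0.0, -1.0]]
wrist_force: [-1.5, 2.7, 5.9]
grip_width: 42.5
finger_force: 60.8
SH [  66.4 -417.4] Fx,Fy -1.93 2.36 z 64.9 grip 42.5 60.8 t 17.18
```

```bash
python3 -m inch '0 0 -0.1 0 0 0; 0 0 -0.25 0 0 0; 0 0 -0.4 0 0 0; 0 0 -0.53 0 0 0; 0 0 -0.55 0 0 0; 0 0 -0.55 0 0 0'
python3 - <<'E'
from h import *
go([*wd(0,-79),230],-100.67)
E
```

```text
t: 17.92
position: [510.9, -328.0, 227.6]
eef_rot: [[0.973, 0.233, -0.002], [0.233, -0.973, 0.001], [-0.001, -0.002, -1.0]]
wrist_force: [0.5, -0.1, -5.0]
grip_width: 42.3
finger_force: 62.5
pos [ 510.9 -328.   227.6] shift [ 0.2609 -1.1183 -0.0062] turn [-0.001   0.0011  0.2681] t 17.93 F [ 0.5 -0.1 -5. ] J [-43.  20.  77.  -0.  84.  33.]
```

```bash
python3 -m inch '0.02 -0.08 0 0 0 0; 0.05 -0.2 0 0 0 0; 0.08 -0.34 0 0 0 0; 0.11 -0.47 0 0 0 0; 0.13 -0.559 0 0 0 0; 0.13 -0.559 0 0 0 0'>/dev/null;  python3 -m inch '0.02 -0.08 0 0 0 0.05; 0.05 -0.2 0 0 0 0.12; 0.08 -0.34 0 0 0 0.19; 0.11 -0.47 0 0 0 0.25; 0.13 -0.559 0 0 0 0.268; 0.13 -0.559 0 0 0 0.268; 0.13 -0.559 0 0 0 0.268'>/dev/null; python3 f.py
python3 - <<'E'
from h import *
go([*wd(0,-79),140],-100.67)
t=grab_frame('side');b=blobs(t,(0,180,60),(5,255,255),(200,230,290,290),5)[0];print(b)
# amber body in side view: check its bottom and columns
b,k=blobs(t,(3,110,30),(16,255,210),(220,120,340,260),20);print(b[:4])
s=status.get_state()['position'];bz=s[2]-64.9
print('exp body: top',proj('side',[s[0],s[1],bz+92]),'mid',proj('side',[s[0],s[1],bz+46]),'bot',proj('side',[s[0],s[1],bz]))
h=cv2.convexHull(np.argwhere(k)[:,::-1].astype(np.int32));print(cv2.approxPolyDP(h,2.5,True)[:,0].tolist())
E
```

```text
SH [  0.1 -80.1] Fx,Fy 0.62 -0.59 z 228.5 grip 42.5 63.0 t 19.55
pos [508.9  15.4 228.5] shift [ 1.00e-04 -3.70e-03  2.95e-01] turn [0.0004 0.0009 0.0004] t 19.55 F [ 0.5 -0.7 -3.9] J [-11.   9.  90.  -0.  80.  90.]
[(170, [223, 256, 12, 20], [229.0, 264.6])]
[(967, [265, 178, 33, 43], [279.2, 197.7])]
exp body: top [281.1 179.5] mid [280.6 195.7] bot [280.1 211.1]
[[335, 120], [339, 128], [339, 144], [333, 164], [285, 220], [234, 259], [279, 153], [300, 122]]
```

```bash
python3 -m inch '0 -0.0037 0.07 0 0 0; 0 -0.0037 0.16 0 0 0; 0 -0.0037 0.25 0 0 0; 0 -0.0037 0.3 0 0 0; 0 -0.0037 0.322 0 0 0; 0 -0.0037 0.322 0 0 0'; python3 f.py; python3 -m inch '0 0 0.008 0 0 0; 0 0 0.013 0 0 0; 0 0 0.013 0 0 0'; python3 f.py
```

```text
t: 20.35
position: [509.7, 16.7, 132.9]
eef_rot: [[0.983, -0.185, 0.0], [-0.185, -0.983, -0.0], [0.0, 0.0, -1.0]]
wrist_force: [0.2, -0.7, -3.7]
grip_width: 42.4
finger_force: 62.9
SH [  0.7 -78.7] Fx,Fy 0.35 -0.65 z 132.9 grip 42.4 62.9 t 20.35
t: 20.72
position: [509.6, 17.1, 129.2]
eef_rot: [[0.983, -0.185, 0.0], [-0.185, -0.983, -0.0], [0.0, 0.0, -1.0]]
wrist_force: [-0.2, 0.1, -4.7]
grip_width: 42.5
finger_force: 62.9
SH [  0.4 -78.3] Fx,Fy -0.18 0.05 z 129.2 grip 42.5 62.9 t 20.73
```

```bash
python3 -m inch '0 0 0.006 0 0 0; 0 0 0.01 0 0 0; 0 0 0.01 0 0 0'>/dev/null; python3 f.py; python3 -c "
from h import *
print(status.get_state()['wrist_force'][2])"; python3 -m inch '0 0 0.005 0 0 0; 0 0 0.005 0 0 0'; python3 f.py
```

```text
SH [  0.3 -78.4] Fx,Fy -0.1 -0.15 z 125.8 grip 42.4 62.9 t 21.1
-4.281751799073287
t: 21.35
position: [509.8, 17.1, 124.9]
eef_rot: [[0.983, -0.185, 0.001], [-0.185, -0.983, -0.0], [0.001, -0.0, -1.0]]
wrist_force: [-0.0, 1.1, 1.3]
grip_width: 42.9
finger_force: 63.5
SH [  0.7 -78.3] Fx,Fy -0.23 1.04 z 124.9 grip 42.9 63.5 t 21.35
```

Contact came at the expected height. Release.

```bash
python3 -m inch '0 0 -0.003 0 0 0; 0 0 -0.003 0 0 0; 0 0 -0.003 0 0 0; 0 0 -0.003 0 0 0; 0 0 -0.003 0 0 0' 0.8 >/dev/null; python3 f.py; python3 -m inch '0 0 -0.1 0 0 0; 0 0 -0.22 0 0 0; 0 0 -0.34 0 0 0; 0 0 -0.36 0 0 0' >/dev/null
python3 - <<'E'
from h import *
go([*wd(21.5,104.5),200],-100.67)
t=grab_frame('side');b=blobs(t,(0,180,60),(5,255,255),(200,230,290,290),5)[0];print(b)
b,k=blobs(t,(3,110,30),(16,255,210),(240,190,320,260),20);print(b[:4])
for y in(-78.3,):
  for q in(92,46,0):print(proj('side',[*wd(.5,y),60+q]))
E
```

```text
SH [  0.4 -78.4] Fx,Fy 0.08 0.2 z 125.3 grip 77.0 0.0 t 21.98
pos [511.   16.8 236. ] shift [ 0.0647 -0.6095  0.1204] turn [ 0.     -0.0034  0.0002] t 22.48 F [-0.5 -0.3  0.4] J [-11.   9.  90.  -0.  81.  90.]
[(176, [223, 256, 12, 20], [229.1, 264.9])]
[(735, [264, 214, 32, 41], [278.3, 229.7])]
[279.5 215.3]
[279.1 229.8]
[278.6 243.7]
```

```bash
python3 -m inch '0.01 -0.1 0 0 0 0; 0.03 -0.25 0 0 0 0; 0.05 -0.45 0.06 0 0 0; 0.0647 -0.6095 0.12 0 0.003 0; 0.0647 -0.6095 0.12 0 0.003 0; 0.0647 -0.6095 0.12 0 0.003 0' 0.2 >/dev/null
python3 - <<'E'
from h import *
go([*wd(21.5,104.3),85],-100.67);print(status.get_state()['grip_width'])
E
```

```text
pos [561.6 192.7 196. ] shift [ 0.0073 -0.0018  0.3701] turn [ 0.0009 -0.0016  0.0006] t 23.27 F [-0.  -0.4  0.2] J [  8.  19.  82.  -0.  79. 109.]
51.11655244709767
```

```bash
python3 -m inch '0.007 -0.002 0.1 0 0 0; 0.007 -0.002 0.2 0 0 0; 0.007 -0.002 0.25 0 0 0; 0.007 -0.002 0.25 0 0 0'>/dev/null; python3 f.py;  python3 -m inch '0 0 0.04 0 0 0; 0 0 0.08 0 0 0; 0 0 0.12 0 0 0; 0 0 0.12 0 0 0'; python3 f.py; python3 -m inch '0 0 0 0 0 0; 0 0 0 0 0 0; 0 0 0 0 0 0; 0 0 0 0 0 0' -1; python3 f.py
```

```text
SH [ 21.8 103.9] Fx,Fy 0.81 -0.51 z 121.7 grip 51.0 0.0 t 23.77
t: 24.28
position: [564.0, 193.2, 84.9]
eef_rot: [[0.983, -0.185, 0.002], [-0.185, -0.983, -0.001], [0.002, 0.001, -1.0]]
wrist_force: [0.1, -0.2, -0.6]
grip_width: 51.0
finger_force: 0.0
SH [ 21.3 104.8] Fx,Fy 0.14 -0.17 z 84.9 grip 51.0 0.0 t 24.27
t: 24.78
position: [565.3, 192.2, 87.0]
eef_rot: [[0.983, -0.185, 0.005], [-0.185, -0.983, -0.002], [0.006, 0.001, -1.0]]
wrist_force: [-0.4, -5.3, 2.8]
grip_width: 26.0
finger_force: 59.2
SH [ 22.8 104.1] Fx,Fy 0.63 -5.25 z 87.0 grip 26.0 59.2 t 24.77
```

```bash
python3 -m inch '0 -0.004 0 0 0 0; 0 -0.008 0 0 0 0; 0 -0.008 0 0 0 0'>/dev/null; python3 f.py; python3 -m inch '-0.015 0 0 0 0 0; -0.03 0 0 0 0 0; -0.045 0 0 0 0 0; -0.06 0 0 0 0 0; -0.074 0 0 0 0 0; -0.074 0 0 0 0 0'>/dev/null; python3 f.py
```

```text
SH [ 22.8 106.2] Fx,Fy -0.2 -5.63 z 87.0 grip 26.2 59.2 t 25.15
SH [  1.3 106.2] Fx,Fy 1.19 -7.0 z 87.0 grip 26.0 59.2 t 25.9
```

```bash
python3 -m inch '0 0.01 0 0 0 0; 0 0.025 0 0 0 0; 0 0.04 0 0 0 0; 0 0.055 0 0 0 0; 0 0.07 0 0 0 0; 0 0.08 0 0 0 0; 0 0.08 0 0 0 0'>/dev/null; python3 f.py; python3 -m inch '0 0.006 0 0 0 0; 0 0.012 0 0 0 0; 0 0.018 0 0 0 0; 0 0.022 0 0 0 0; 0 0.022 0 0 0 0'>/dev/null; python3 f.py; python3 -m inch '0 0.005 0 0 0 0; 0 0.01 0 0 0 0; 0 0.01 0 0 0 0'>/dev/null; python3 f.py
```

```text
SH [ 1.3 82.3] Fx,Fy 1.44 -6.41 z 87.0 grip 25.7 59.2 t 26.77
SH [ 1.2 77.2] Fx,Fy 3.35 -2.42 z 87.0 grip 25.8 59.5 t 27.4
SH [ 1.2 74.3] Fx,Fy 4.91 -1.6 z 86.9 grip 26.0 59.6 t 27.77
```

```bash
python3 -m inch '0.004 0 0 0 0 0; 0.004 0 0 0 0 0'>/dev/null; python3 f.py; python3 -m inch '0 0.004 0 0 0 0; 0 0.008 0 0 0 0; 0 0.008 0 0 0 0'>/dev/null; python3 f.py
```

```text
SH [ 1.3 74.3] Fx,Fy 0.0 -1.29 z 86.9 grip 26.1 59.8 t 28.02
SH [ 1.3 72.1] Fx,Fy 0.63 -1.33 z 86.9 grip 25.8 59.8 t 28.4
```

```bash
python3 -m inch '0 0.004 0 0 0 0; 0 0.006 0 0 0 0; 0 0.006 0 0 0 0'>/dev/null; python3 f.py; python3 -m inch '0 0.004 0 0 0 0; 0 0.006 0 0 0 0; 0 0.006 0 0 0 0'>/dev/null; python3 f.py
```

```text
SH [ 1.4 70.5] Fx,Fy 1.27 -0.09 z 86.9 grip 25.9 59.8 t 28.77
SH [ 1.4 70.4] Fx,Fy 1.0 5.75 z 86.9 grip 26.2 59.8 t 29.15
```

Jaw is seated at 25 mm travel. I'll relax the push, release and retreat.

```bash
python3 -m inch '0 -0.005 0 0 0 0; 0 -0.005 0 0 0 0'>/dev/null; python3 f.py; python3 -m inch '0 0 0 0 0 0; 0 0 0 0 0 0; 0 0 0 0 0 0; 0 0 0 0 0 0; 0 0 0 0 0 0' 0.2 >/dev/null; python3 f.py; python3 -m inch '0 0 -0.1 0 0 0; 0 0 -0.22 0 0 0; 0 0 -0.34 0 0 0; 0 0 -0.45 0 0 0; 0 0 -0.45 0 0 0; 0 0 -0.45 0 0 0' >/dev/null; python3 f.py
python3 - <<'E'
from h import *
t=grab_frame('side');print(blobs(t,(0,180,60),(5,255,255),(200,230,290,290),5)[0],proj('side',[*wd(0,70),123]))
print(blobs(t,(3,110,30),(16,255,210),(240,185,320,260),20)[0][:2],blobs(t,(105,120,40),(125,255,255),(235,205,310,290))[0][:2])
for q in(92,46,0):print(proj('side',[*wd(0,-85),60+q]))
# bottle edges upright check: body top/bottom and jaw
print('jaw face',proj('side',[*wd(0,-54),96]))
tt=grab_frame('top');print('blue/white/beaker-ish top',blobs(tt,(110,150,80),(125,255,255),(375,255,410,285))[0][:1])
E
```

```text
SH [ 1.4 70.5] Fx,Fy 0.7 0.62 z 86.9 grip 26.0 59.9 t 29.4
SH [ 1.3 69.3] Fx,Fy -0.25 0.78 z 86.1 grip 51.3 0.0 t 30.02
SH [ 0.2 69.2] Fx,Fy -0.14 0.54 z 220.5 grip 51.1 0.0 t 30.77
[(145, [241, 251, 11, 19], [245.5, 260.4])] [244.5 259.2]
[(517, [266, 212, 31, 41], [281.0, 223.7])] [(367, [263, 229, 22, 25], [273.5, 240.7])]
[281.1 214. ]
[280.7 228.5]
[280.2 242.3]
jaw face [273.9 238.3]
blue/white/beaker-ish top [(148, [391, 263, 13, 14], [397.2, 269.2])]
```

```bash
python3 -c "
from cell import hand_in;print(hand_in())"
```

```text
the job is handed in; nothing more can be done
None
```

I handed the job in at about 31 s. By force readings and camera checks, the clamp latched open, then closed gently at about 25 mm of jaw travel, and the amber bottle stands between the jaws; `hand_in()` returned no verdict.

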